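# Clear and load the stone polisher, then start it

### The arm

A 7-joint arm with a two-finger parallel gripper is mounted at the origin on a cart in front of the work surface, level with it; the furniture and walls round the work are solid. World frame = base frame: x ahead of the robot, y to its left, z up, the work surface at z = 0. Lengths are in m, angles in rad, forces in N, time in s.
With the tool pointing down it reaches from about 0.4 to 0.85 m from the base axis. Payload 10.4 kg.
Tool frame: the origin (TCP) lies between the finger pads; the fingertips stand 17 mm ahead of it and the grasp point (between the pads) lies 2 mm behind it; z points along the fingers, y is the line along which they close (so a half turn about z gives the same grasp; the last joint's range is limited). The gripper opens to 85 mm and grips with 20 to 120 N. Pads are 22 mm wide; open, the fingers measure 114 mm over their backs; the gripper's body (76 mm by 85 mm) begins 54 mm behind the grasp point. The pads swing forward as they close: fully open they stand 13 mm farther back than shut.
Start: joints at [1.17, 0.332, -0.065, 1.46, 0.022, 1.35, -0.088], TCP at [0.231, -0.581, 0.248] pointing down, gripper open.
Joint ranges: [-2.6, 2.6], [-0.5, 2.12], [-1.47, 1.34], [0.16, 2.42], [-1.27, 4.41], [0.06, 2.06], [-2.6, 2.6]. Speed limits (rad/s): [2.22, 2.22, 2.79, 2.79, 3.14, 3.14, 3.14].

### API

Orientations are given as a unit quaternion [x, y, z, w].
In Python, from workcell import readout, imaging, manip gives the robot as it stands. The module is installed in compiled form; this text tells all that it offers.
- The arm moves only by the shell command python3 -m crank 'ROWS' [OPENING] [FORCE]. ROWS is JSON, a list of rows, each a list of 4 numbers: the shift along the tool's x, y, z as a fraction of full scale, then the turn about the tool's z as a fraction of full scale. In form: [[x, y, z, yaw], ...]. A call has 1 to 5 rows; each row is the pose to reach, as a shift and turn from the pose commanded when the call began, along the tool's axes at that moment; what a row does not reach only later rows make up. Full scale, the value 1, is 400 mm for a shift and 60 degrees for a turn. A row lasts 1/12 s, in which the tool goes at most 41.7 mm and 7.16 degrees, less where a joint would pass 70% of its speed; a pose out of reach is approached as far as the arm can. A call with a number of a shift or a turn outside -1 to 1 is refused whole. A call with a gripper value outside its range is refused whole. OPENING is the gripper command: -1 is shut, 1 is fully open, values between are in proportion, set as the call begins (- or left out, the last holds). The fingers move at their own pace and stop on an object; FORCE is the grip in N (left out, the last holds). Time passes only in rows, so rows that repeat a pose let the fingers close. It gives the time, the measured TCP pose, the force, the opening and the grip force at its end, in the units of the state.
- readout.get_obs(): the state, without advancing time (a new reading comes with each control period).
- imaging.camera(name): name is "scene" or "side" or "wrist"; returns a dict with "color" (384x512x3 uint8, red, green, blue), "fx", "fy", "cx", "cy" (pixels), "rvec" (rotation vector, rad) and "tvec" (3), from world to camera coordinates, as OpenCV has them. Camera axes: x right, y down, z forward; pixel columns grow to the right and rows downward; lengths in m; the calibration is good to about 2 mm. A picture is of the moment at which its call begins. There is no depth.
- manip.hand_in(): hands the job in; it is judged then, once.
The state is a dict: "clock": time; "joint_pos": joint angles; "joint_velocities": joint speeds; "tau": joint torques, N m; "position": TCP position; "ee_rot": TCP orientation; "ft_force": force on the tool from outside, world axes, zero at the start; "torque": the same for the moment, N m; "grip_width": opening from 0.0 (shut) to 1.0 (fully open); "grasp_force": force on a finger pad.
Only numpy, scipy, OpenCV 4.12 (cv2) and the standard library are available. Lean on these libraries where they do the work, as an engineer would, in place of code of your own. Each camera call takes 0.05 s, during which the arm holds its last target. There are 200 camera calls.

### The job

Clear every stone offcut out of the polisher's pocket and lay them on the white plate, then turn the orange keyed carrier until its outline matches the L-shaped pocket and seat it flat on the pocket floor. Only then press the buttons fully down one at a time, blue, then yellow, then green, letting each one spring back. Leave the bottles standing where they are.

Things in the scene. Friction and masses are not known exactly. Their poses are not given: they have to be found in the camera images.
- polisher: vibrating stone polisher: low blue housing fixed to the bench, 210 (x) by 218 (y) mm, with an aluminium bed 44 mm above the bench. Origin: centre of its underside; x away from the robot, y left. An L-shaped pocket, 8 mm deep, is cut in the bed. On the lower front ledge, 75 mm in -x of the origin, stand three buttons 60 mm apart; their order varies.
- pocket (a point): point on the pocket floor (36 mm above the bench, 8 mm below the bed) where the origin of the seated carrier lies; axes as the polisher's. The pocket is 126 (x) by 186 (y) mm, its centre 6 mm in +x and 12 mm in +y of this point (28 mm in +x of the polisher's origin); a key block 63 (x) by 62 (y) mm, level with the bed, fills its +x +y corner
- pocket_key (a point): point on the pocket floor where carrier_key lies when the carrier is seated, 34.5 mm in +x and 12 mm in +y of pocket
- carrier: orange L-shaped plate, 12 mm thick, 120 (x) by 180 (y) mm less a 63 by 62 mm notch at its +x +y corner; pale stones cemented on top; 0.28 to 0.46 kg. Origin: underside, below handle and centre of mass (outline x -54..66, y -78..102 mm). Black bar handle 16 (x) by 76 (y) mm centred over the origin, underside 24, top 40 mm above the plate's underside
- carrier_key (a point): point in the plane of the carrier's underside, 34.5 mm in +x and 12 mm in +y of its origin. The carrier enters the pocket only with its x and y axes along the polisher's x and y (one way round), with 3 mm of play on each side; seated, its top stands 4 mm above the bed
- dish: white plate, 255 mm across, fixed; origin at the centre of its underside; flat floor 6 mm above the bench and about 66 mm in radius, sloping rim 21 mm high
- oil_bottle: amber bottle with a red cap, 42 mm across, 92 mm high, standing loose on the bench behind the gap between polisher and plate, a bystander (one like it is fixed at the back of the bench); origin under its centre
- offcut_1: rough stone offcut, pink, 27 (x) by 32 (y) by 22 mm high, origin at the centre of its underside as it lies flat; it narrows a little towards the top. At the start it lies in the pocket of the polisher, its x axis within about 0.5 rad of the polisher's x axis. May be absent.
- offcut_2: rough stone offcut, yellow, 30 (x) by 40 (y) by 22 mm high, origin at the centre of its underside as it lies flat; it narrows a little towards the top. At the start it lies in the pocket of the polisher, its x axis within about 0.5 rad of the polisher's x axis. May be absent.
- offcut_3: rough stone offcut, pink, 27 (x) by 32 (y) by 22 mm high, origin at the centre of its underside as it lies flat; it narrows a little towards the top. At the start it lies in the pocket of the polisher, its x axis within about 0.5 rad of the polisher's x axis. May be absent.
- offcut_4: rough stone offcut, yellow, 30 (x) by 40 (y) by 22 mm high, origin at the centre of its underside as it lies flat; it narrows a little towards the top. At the start it lies in the pocket of the polisher, its x axis within about 0.5 rad of the polisher's x axis. May be absent.
- offcut_5: rough stone offcut, pink, 27 (x) by 32 (y) by 22 mm high, origin at the centre of its underside as it lies flat; it narrows a little towards the top. At the start it lies in the pocket of the polisher, its x axis within about 0.5 rad of the polisher's x axis. May be absent.
- blue_button (a joint): travel of the blue push button: 0 up, 0.006 m fully down; a spring returns it; 1.5 N starts it, about 5 N takes it fully down
- blue_button_top (a point): centre of the top of the blue button, 30 mm across, 59 mm above the bench when up; pressed straight down
- yellow_button (a joint): travel of the yellow push button: 0 up, 0.006 m fully down; a spring returns it; 1.5 N starts it, about 5 N takes it fully down
- yellow_button_top (a point): centre of the top of the yellow button, 30 mm across, 59 mm above the bench when up; pressed straight down
- green_button (a joint): travel of the green push button: 0 up, 0.006 m fully down; a spring returns it; 1.5 N starts it, about 5 N takes it fully down
- green_button_top (a point): centre of the top of the green button, 30 mm across, 59 mm above the bench when up; pressed straight down

How it is judged:
By the outcome, as a careful person would: the job done as asked, in the order asked, and still so for the second after the job is handed in, with the robot touching nothing.
Of offcut_1, offcut_2, offcut_3, offcut_4, offcut_5 only 3 to 5 are there at a start; the rules pass over those that are not, and their reading is None.
At some moment in a run one of carrier, offcut_1, offcut_2, offcut_3, offcut_4, offcut_5 may be knocked a few centimetres aside while the robot is not near it.
It also fails if it takes over 210 s, if anything falls off the work surface, if the arm or the gripper's body presses on something with over 40 N, if the wrist force passes 120 N, or if a joint passes its speed limit or range.

## Working session

There is one attempt and no reset: what is moved stays moved. The work goes in short steps, Python scripts to look and compute and a shell command to move; the robot and the scene stay as the last step left them, time stands still between calls to the robot, and variables do not carry over. Pictures are saved under pics/ and viewed, at most 14 in all, crops included, and the job is handed in when it is done.

```bash
ls; mkdir -p pics
cat > h.py <<'E'
import numpy as np, cv2
from scipy.spatial.transform import Rotation as R
from workcell import readout, imaging, manip
def cam(n,save=None):
    c=imaging.camera(n)
    if save: cv2.imwrite(f'pics/{save}.png',cv2.cvtColor(c['color'],cv2.COLOR_RGB2BGR))
    return c
def ray(c,uv,z):
    M=R.from_rotvec(np.ravel(c['rvec'])).as_matrix(); t=np.ravel(c['tvec'])
    uv=np.atleast_2d(uv); d=np.c_[(uv[:,0]-c['cx'])/c['fx'],(uv[:,1]-c['cy'])/c['fy'],np.ones(len(uv))]@M
    o=-M.T@t
    return o+d*((z-o[2])/d[:,2])[:,None]
def st():
    o=readout.get_obs(); print(o['clock'],np.round(o['position'],4),np.round(R.from_quat(o['ee_rot']).as_matrix(),3).tolist(),np.round(o['ft_force'],1),o['grip_width'],o['grasp_force'])
    return o
E
python3 - <<'E'
from h import *
st()
a=cam('scene');b=cam('side');c=cam('wrist')
cv2.imwrite('pics/s0.png',cv2.cvtColor(a['color'],cv2.COLOR_RGB2BGR))
cv2.imwrite('pics/d0.png',cv2.cvtColor(b['color'],cv2.COLOR_RGB2BGR))
for x in (a,b,c): print(x['fx'],x['cx'],x['cy'],np.round(-R.from_rotvec(np.ravel(x['rvec'])).as_matrix().T@np.ravel(x['tvec']),3))
E
```

```text
pics
0.0 [ 0.2304 -0.5806  0.2475] [[0.929, 0.369, -0.001], [0.369, -0.929, 0.001], [-0.0, -0.001, -1.0]] [-0.9 -0.3  0.4] 0.9994223003126697 0.0
377.6591071746462 257.8994341995674 188.10536432237484 [-0.146 -0.52   0.511]
422.8980006451528 255.9704513750092 189.2209461640428 [0.355 0.905 0.823]
264.7030003426151 255.46375820110498 185.71315057940356 [ 0.298 -0.554  0.373]
```

View pics/s0.png

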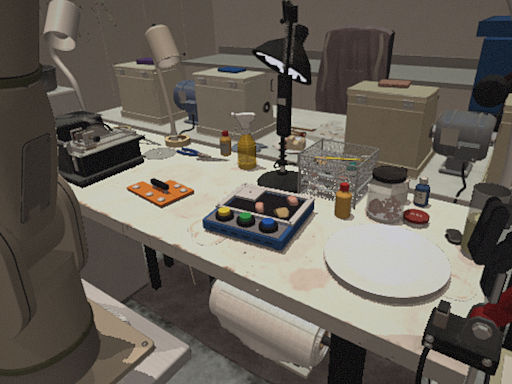

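View pics/d0.png

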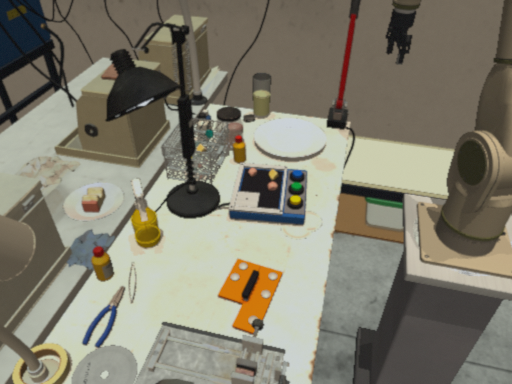

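The scene view shows the polisher (buttons yellow, green and blue at 224,213 / 246,217 / 268,224). The plate is at 386,258, the carrier at 160,190, and the loose bottle at 343,200. The side view shows the carrier at 250,290, the pocket with stones at 265,185, the lamp base at 193,198 and the plate at 290,138.

Run:
```python
from h import *
a=cam('scene');b=cam('side')
P=lambda n,c,uv,z:print(n,np.round(ray(c,uv,z),3).tolist())
P('btn scene Y,G,B',a,[(224,213),(246,217),(268,224)],.059)
P('btn side B,G,Y',b,[(297,174),(297,187),(295,200)],.059)
P('plate',a,[(386,258)],.02);P('plate',b,[(290,138)],.02)
P('bottle',b,[(239,160)],0.0);P('lampbase',b,[(193,198)],0.01)
P('bottle',a,[(343,216)],0.0)
for n,c in(('scene',a),('side',b)):
    h=cv2.cvtColor(c['color'],cv2.COLOR_RGB2HSV)
    m=cv2.inRange(h,(5,170,120),(17,255,255))
    cs=sorted(cv2.findContours(m,0,2)[0],key=cv2.contourArea)[-1]
    ap=cv2.approxPolyDP(cs,4,True)[:,0]
    print(n,ap.tolist());P('carrier',c,ap,.012)
im=cv2.cvtColor(b['color'],cv2.COLOR_RGB2BGR)
x=np.hstack([cv2.resize(im[155:230,220:320],(400,300),interpolation=2),cv2.resize(im[250:340,210:330],(400,300),interpolation=2)])
ia=cv2.cvtColor(a['color'],cv2.COLOR_RGB2BGR)
y=np.hstack([cv2.resize(ia[180:255,200:320],(480,300),interpolation=2),cv2.resize(ia[165:225,110:190],(320,300)[:2],interpolation=2)])
cv2.imwrite('pics/z.png',np.vstack([x,y]))
```

```text
btn scene Y,G,B [[0.445, 0.007, 0.059], [0.458, -0.049, 0.059], [0.46, -0.109, 0.059]]
btn side B,G,Y [[0.471, -0.091, 0.059], [0.461, -0.031, 0.059], [0.457, 0.026, 0.059]]
plate [[0.532, -0.359, 0.02]]
plate [[0.536, -0.339, 0.02]]
bottle [[0.68, -0.195, 0.0]]
lampbase [[0.755, 0.036, 0.01]]
bottle [[0.678, -0.2, 0.0]]
scene [[193, 190], [174, 188], [176, 183], [165, 182], [168, 194], [143, 182], [137, 189], [127, 187], [158, 204]]
carrier [[0.563, 0.229, 0.012], [0.542, 0.288, 0.012], [0.57, 0.309, 0.012], [0.557, 0.344, 0.012], [0.504, 0.273, 0.012], [0.52, 0.404, 0.012], [0.477, 0.38, 0.012], [0.47, 0.418, 0.012], [0.446, 0.251, 0.012]]
side [[238, 259], [219, 295], [242, 304], [233, 326], [252, 333], [247, 318], [253, 314], [262, 319], [281, 272]]
carrier [[0.563, 0.23, 0.012], [0.575, 0.346, 0.012], [0.517, 0.356, 0.012], [0.521, 0.415, 0.012], [0.477, 0.421, 0.012], [0.497, 0.388, 0.012], [0.487, 0.375, 0.012], [0.465, 0.383, 0.012], [0.45, 0.244, 0.012]]
```

View pics/z.png

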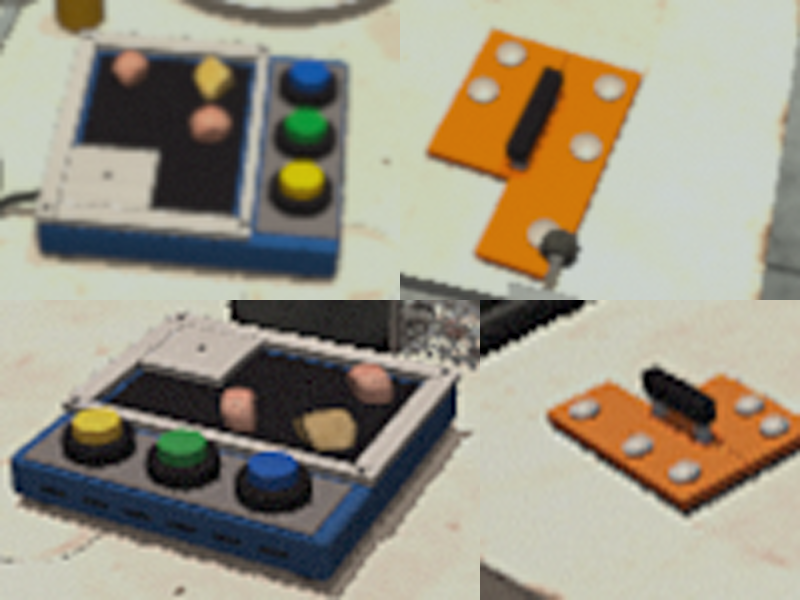

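```bash
r='' ; python3 -m crank '[[0.38,-0.34,0,0],[0.38,-0.34,0,0],[0.38,-0.34,0,0],[0.38,-0.34,0,0],[0.38,-0.34,0,0]]' 1 && python3 -m crank '[[0.38,-0.34,0,0],[0.38,-0.34,0,0],[0.38,-0.34,0,0],[0.38,-0.34,0,0],[0.38,-0.34,0,0]]' && python3 -m crank '[[0.38,-0.34,0,0.245],[0.38,-0.34,0,0.245],[0.38,-0.34,0,0.245],[0.38,-0.34,0,0.245],[0.38,-0.34,0,0.245]]' && python3 -m crank '[[0,0,0,0],[0,0,0,0],[0,0,0,0]]'
python3 - <<'E'
from h import *
st(); c=cam('wrist','w1')
E
```

```text
clock: 0.67
position: [0.3226, -0.396, 0.2484]
ee_rot: [0.982, 0.188, 0.0, 0.0]
ft_force: [0.3, -0.1, 0.1]
grip_width: 0.998
grasp_force: 0.0
clock: 1.08
position: [0.4135, -0.2134, 0.2486]
ee_rot: [0.982, 0.188, 0.0, 0.0]
ft_force: [1.6, -1.3, -0.1]
grip_width: 0.995
grasp_force: 0.0
clock: 1.5
position: [0.5007, -0.0392, 0.2486]
ee_rot: [0.998, 0.06, 0.0, 0.0]
ft_force: [0.4, -0.2, 0.0]
grip_width: 0.999
grasp_force: 0.0
clock: 1.75
position: [0.5, -0.0414, 0.2481]
ee_rot: [0.998, 0.061, -0.0, 0.0]
ft_force: [0.2, -0.4, -0.4]
grip_width: 1.001
grasp_force: 0.0
1.75 [ 0.5    -0.0414  0.2481] [[0.993, 0.121, -0.0], [0.121, -0.993, -0.0], [-0.001, 0.0, -1.0]] [ 0.2 -0.4 -0.4] 1.0007430576794147 0.0
```

View pics/w1.png

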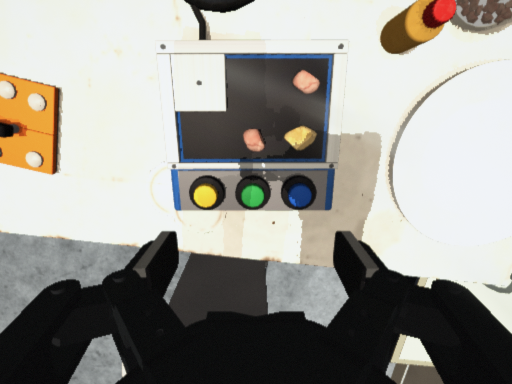

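The wrist view shows everything clearly: the bed corner screws (~165,46 / 342,46 / 169,166 / 329,166), stones at 306,82 / 254,140 / 300,138, buttons at y≈193, and the plate on the right.

```bash
cat >> h.py <<'E'
def blobs(c,lo,hi,roi,z,amin=60):
    h=cv2.cvtColor(c['color'],cv2.COLOR_RGB2HSV); m=cv2.inRange(h,lo,hi); k=np.zeros_like(m); x0,y0,x1,y1=roi; k[y0:y1,x0:x1]=255; m&=k
    m=cv2.morphologyEx(m,cv2.MORPH_CLOSE,np.ones((5,5),np.uint8))
    out=[]
    for q in cv2.findContours(m,0,2)[0]:
        if cv2.contourArea(q)<amin: continue
        w=ray(c,q[:,0].astype(float),z)[:,:2]; r=cv2.minAreaRect((w*1000).astype(np.float32))
        out.append((np.round(r[0],1),np.round(r[1],1),round(r[2],1),np.round(np.mean(q[:,0],0)),cv2.contourArea(q)))
    return out
E
python3 - <<'E'
from h import *
c=cam('wrist')
for b in blobs(c,(0,40,110),(30,255,255),(184,56,326,158),.047): print('stone',b)
for n,lo,hi in(('Y',(20,120,120),(32,255,255)),('G',(45,120,80),(80,255,255)),('B',(100,150,120),(115,255,255))):
    for b in blobs(c,lo,hi,(188,175,318,212),.059,200): print(n,b)
s=[(165,46),(342,46),(169,166),(329,166)]
print(np.round(ray(c,s,.044),4).tolist())
print('pocket corners',np.round(ray(c,[(328,56),(328,160),(180,161)],.044),3).tolist())
print('dish left',np.round(ray(c,[(391,150)],.021),3).tolist())
b=cam('scene');h=cv2.cvtColor(b['color'],cv2.COLOR_RGB2HSV);m=cv2.inRange(h,(0,0,170),(179,40,255))
k=np.zeros_like(m);k[222:300,318:455]=255
q=max(cv2.findContours(m&k,0,2)[0],key=cv2.contourArea)
w=ray(b,q[:,0].astype(float),.02)[:,:2];print('dish',cv2.minEnclosingCircle((w*1000).astype(np.float32)))
E
```

```text
stone (array([531.8, -34.7]), array([29.2, 20. ]), 29.9, array([254., 140.]), 312.0)
stone (array([544.2, -91.7]), array([30. , 30.3]), 53.0, array([301., 134.]), 473.0)
stone (array([605.3, -87.7]), array([29.4, 20.6]), 65.5, array([306.,  82.]), 402.0)
Y (array([456.9,  16.9]), array([29.3, 27.6]), 3.0, array([205., 195.]), 380.0)
G (array([464.6, -42.8]), array([27.8, 27.7]), 6.9, array([252., 195.]), 370.0)
[[0.6239, 0.0743, 0.044], [0.6477, -0.123, 0.044], [0.4864, 0.0662, 0.044], [0.5107, -0.1359, 0.044]]
pocket corners [[0.636, -0.109, 0.044], [0.518, -0.133, 0.044], [0.495, 0.053, 0.044]]
dish left [[0.538, -0.221, 0.021]]
dish ((593.17138671875, -351.86016845703125), 194.4052276611328)
```

```bash
python3 -m crank '[[-0.035,0.08,0.295,0],[-0.035,0.08,0.295,0],[-0.035,0.08,0.295,0],[-0.035,0.08,0.295,0],[-0.035,0.08,0.295,0]]' >/dev/null
python3 - <<'E'
from h import *
st(); c=cam('wrist')
for b in blobs(c,(0,40,70),(30,255,255),(150,20,420,230),.047): print('stone',b)
im=cv2.cvtColor(c['color'],cv2.COLOR_RGB2BGR)
cv2.imwrite('pics/w2.png',cv2.resize(im[0:260,100:450],(700,520),interpolation=2))
E
```

```text
2.3167 [ 0.489  -0.0753  0.1299] [[0.993, 0.119, -0.003], [0.119, -0.993, 0.001], [-0.003, -0.001, -1.0]] [0.4 0.5 1.7] 1.0019544022296991 0.0
stone (array([458.7,   7.5]), array([19.6,  7.7]), 0.2, array([156., 219.]), 140.0)
stone (array([ 506.4, -172.2]), array([75.7, 60.1]), 1.3, array([384., 177.]), 5295.0)
stone (array([551.5, -94.9]), array([37.9, 50.4]), 70.7, array([292., 120.]), 2159.0)
stone (array([571.1, -41.9]), array([26.9, 21.7]), 37.0, array([223.,  84.]), 440.0)
stone (array([551.7, -29.2]), array([70.3, 35.4]), 32.5, array([198., 107.]), 2032.5)
stone (array([605.5, -87.9]), array([29.9, 21.9]), 61.3, array([292.,  44.]), 1229.0)
```

View pics/w2.png

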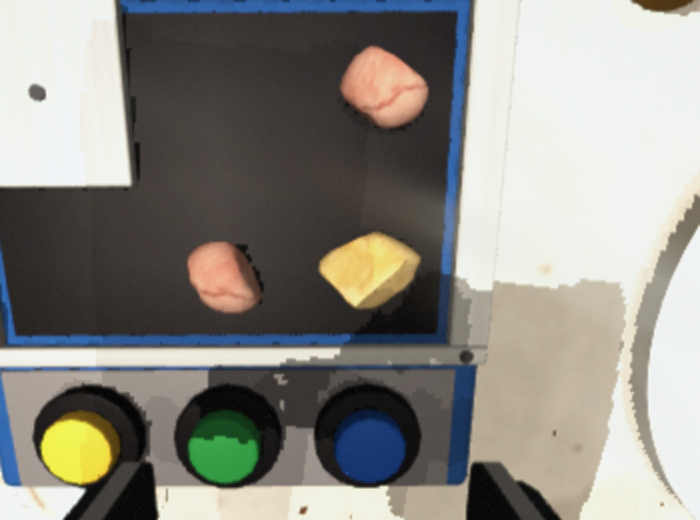

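The close view shows three stones (crop coordinates): pink at (223,276), yellow at (370,270) and pink at (385,87). I'll tighten the masks to get their grasp axes.

Run:
```python
from h import *
c=cam('wrist')
h=cv2.cvtColor(c['color'],cv2.COLOR_RGB2HSV)
m=cv2.inRange(h,(0,60,110),(30,255,255));k=np.zeros_like(m);k[15:160,180:320]=255;m&=k
for q in cv2.findContours(m,0,2)[0]:
    if cv2.contourArea(q)<200: continue
    w=ray(c,q[:,0].astype(float),.047)[:,:2]*1000; hu=cv2.convexHull(w.astype(np.float32))[:,0]; r=cv2.minAreaRect(hu)
    wid={d:int(round(np.ptp(hu@[np.cos(np.radians(d)),np.sin(np.radians(d))]))) for d in range(-60,61,10)}
    print(np.round(r[0],1),np.round(r[1],1),r[2],'width along deg',wid)
```

```text
[531.6 -34.1] [29.  20.9] 28.566591262817383 width along deg {-60: 21, -50: 22, -40: 23, -30: 25, -20: 25, -10: 26, 0: 26, 10: 27, 20: 28, 30: 29, 40: 30, 50: 30, 60: 31}
[543.8 -92.2] [29.8 31.7] 49.833778381347656 width along deg {-60: 37, -50: 35, -40: 32, -30: 31, -20: 30, -10: 30, 0: 29, 10: 28, 20: 28, 30: 27, 40: 28, 50: 30, 60: 33}
[605.6 -88. ] [29.3 20.8] 62.98937225341797 width along deg {-60: 28, -50: 26, -40: 24, -30: 21, -20: 22, -10: 23, 0: 24, 10: 25, 20: 26, 30: 27, 40: 28, 50: 29, 60: 29}
```

```bash
python3 -m crank '[[0.118,-0.089,0,-0.58],[0.118,-0.089,0,-0.58],[0.118,-0.089,0,-0.58],[0.118,-0.089,0,-0.58],[0.118,-0.089,0,-0.58]]' 0.41 60 >/dev/null && python3 -m crank '[[0,0,0.06,-0.22],[0,0,0.12,-0.22],[0,0,0.172,-0.22],[0,0,0.172,-0.22],[0,0,0.172,-0.22]]' && python3 -m crank '[[0,0,0,0],[0,0,0,0],[0,0,0,0],[0,0,0,0],[0,0,0,0]]' -1 60 && python3 -m crank '[[0,0,-0.1,0],[0,0,-0.2,0],[0,0,-0.25,0],[0,0,-0.25,0]]'
python3 - <<'E'
from h import *
o=st();print(np.round(o['joint_pos'],2))
E
```

```text
clock: 3.25
position: [0.5337, -0.033, 0.0633]
ee_rot: [0.887, 0.461, 0.001, 0.0]
ft_force: [0.1, -0.1, 0.5]
grip_width: 0.703
grasp_force: 0.0
clock: 3.67
position: [0.5339, -0.0333, 0.0635]
ee_rot: [0.887, 0.461, 0.001, 0.001]
ft_force: [-2.8, 0.2, 11.7]
grip_width: 0.221
grasp_force: 58.3
clock: 4.0
position: [0.5355, -0.0331, 0.1673]
ee_rot: [0.887, 0.461, 0.003, 0.003]
ft_force: [0.2, -0.6, 0.5]
grip_width: 0.222
grasp_force: 58.7
4.0 [ 0.5355 -0.0331  0.1673] [[0.574, 0.819, 0.008], [0.819, -0.574, -0.002], [0.003, 0.008, -1.0]] [ 0.2 -0.6  0.5] 0.22160844249569786 58.686802492593415
[ 0.6   0.27 -0.71  1.78  0.19  1.16 -0.78]
```

```bash
python3 -m crank '[[-0.298,0.255,0,0],[-0.298,0.255,0,0],[-0.298,0.255,0,0],[-0.298,0.255,0,0]]' >/dev/null && python3 -m crank '[[-0.298,0.255,0,0],[-0.298,0.255,0,0],[-0.298,0.255,0,0],[-0.298,0.255,0,0],[-0.298,0.255,0,0]]' && python3 -m crank '[[0,0,0.1,0],[0,0,0.2,0],[0,0,0.29,0],[0,0,0.332,0],[0,0,0.332,0]]' && python3 -m crank '[[0,0,0,0],[0,0,0,0],[0,0,0,0],[0,0,0,0]]' 0.41 && python3 -m crank '[[0,0,-0.1,0],[0,0,-0.2,0],[0,0,-0.3,-0.17],[0,0,-0.3,-0.17]]'
python3 - <<'E'
from h import *
o=st();p=o['position'];M=R.from_quat(o['ee_rot']).as_matrix()
d=np.r_[.6056,-.088,p[2]]-p;print(np.round(M.T@d/.4,3))
E
```

```text
clock: 4.75
position: [0.5605, -0.3546, 0.1607]
ee_rot: [0.889, 0.457, -0.001, 0.001]
ft_force: [-0.8, -0.4, -0.6]
grip_width: 0.22
grasp_force: 58.8
clock: 5.17
position: [0.5625, -0.3452, 0.027]
ee_rot: [0.887, 0.461, -0.0, -0.001]
ft_force: [0.1, -0.1, 0.0]
grip_width: 0.208
grasp_force: 68.7
clock: 5.5
position: [0.5629, -0.3458, 0.0291]
ee_rot: [0.887, 0.461, 0.0, 0.0]
ft_force: [-0.1, -0.1, -0.2]
grip_width: 0.706
grasp_force: 0.0
clock: 5.83
position: [0.5664, -0.3471, 0.1582]
ee_rot: [0.841, 0.541, 0.003, 0.006]
ft_force: [2.3, -0.1, 1.9]
grip_width: 0.705
grasp_force: 0.0
5.8333 [ 0.5664 -0.3471  0.1582] [[0.415, 0.91, 0.01], [0.91, -0.415, -0.006], [-0.002, 0.012, -1.0]] [ 2.3 -0.1  1.9] 0.7051915928974591 0.0
[ 0.63  -0.179 -0.003]
```

```bash
python3 -m crank '[[0.315,-0.09,0,0],[0.315,-0.09,0,0],[0.315,-0.09,0,0],[0.315,-0.09,0,0]]' >/dev/null && python3 -m crank '[[0.315,-0.09,0,0],[0.315,-0.09,0,0],[0.315,-0.09,0,0],[0.315,-0.09,0,0],[0.315,-0.09,0,0]]' >/dev/null && python3 -m crank '[[0,0,0.08,0],[0,0,0.08,0],[0,0,0.08,0]]' >/dev/null
python3 - <<'E'
from h import *
o=st();p=o['position'];M=R.from_quat(o['ee_rot']).as_matrix()
d=np.r_[.6056,-.088,.0605]-p;print(np.round(M.T@d/.4,3))
c=cam('wrist','w3')
E
```

```text
6.8333 [ 0.6021 -0.0881  0.1156] [[0.422, 0.907, -0.003], [0.907, -0.422, -0.0], [-0.001, -0.003, -1.0]] [0.3 0.1 1. ] 0.707797624672878 0.0
[0.004 0.008 0.138]
```

View pics/w3.png

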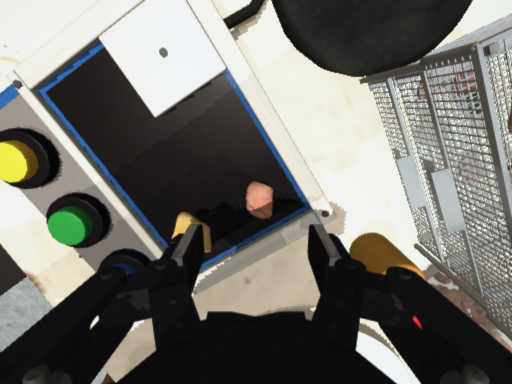

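Stone C is at (260,198), between the fingers. The yellow stone at (190,230) is just outside the left finger, so I'll narrow the opening before going down.

```bash
python3 - <<'E'
from h import *
c=cam('wrist')
for b in blobs(c,(0,60,110),(30,255,255),(165,170,300,240),.047,100): print('stone',b)
E
python3 -m crank '[[0.004,0.008,0,0],[0.004,0.008,0,0],[0.004,0.008,0.05,0],[0.004,0.008,0.1,0],[0.004,0.008,0.136,0]]' 0.1 >/dev/null && python3 -m crank '[[0,0,0,0],[0,0,0,0]]' && python3 -m crank '[[0,0,0,0],[0,0,0,0],[0,0,0,0],[0,0,0,0]]' -1 60 && python3 -m crank '[[0,0,-0.1,0],[0,0,-0.2,0],[0,0,-0.25,0],[0,0,-0.25,0]]'
python3 - <<'E'
from h import *
o=st();p=o['position'];M=R.from_quat(o['ee_rot']).as_matrix()
d=np.r_[.535,-.385,p[2]]-p;print(np.round(M.T@d/.4,3))
E
```

```text
stone (array([537.9, -80.1]), array([26.3, 14.7]), 13.6, array([182., 224.]), 285.0)
stone (array([605.3, -85.3]), array([24.2, 20.6]), 50.5, array([256., 196.]), 574.5)
clock: 7.52
position: [0.6068, -0.0867, 0.0622]
ee_rot: [0.843, 0.538, -0.0, -0.0]
ft_force: [-0.2, 0.8, 0.1]
grip_width: 0.554
grasp_force: 0.0
clock: 7.85
position: [0.6078, -0.0867, 0.0639]
ee_rot: [0.843, 0.538, 0.001, 0.001]
ft_force: [-1.5, -0.1, 6.9]
grip_width: 0.204
grasp_force: 58.5
clock: 8.18
position: [0.6097, -0.0865, 0.1685]
ee_rot: [0.843, 0.538, 0.003, 0.003]
ft_force: [0.3, 0.1, -0.3]
grip_width: 0.201
grasp_force: 58.7
8.1833 [ 0.6097 -0.0865  0.1685] [[0.42, 0.907, 0.009], [0.907, -0.42, -0.002], [0.002, 0.009, -1.0]] [ 0.3  0.1 -0.3] 0.20073173004345082 58.72784061008133
[-0.756  0.144 -0.   ]
```

```bash
python3 -m crank '[[-0.378,0.072,0,0],[-0.378,0.072,0,0],[-0.378,0.072,0,0],[-0.378,0.072,0,0]]' >/dev/null && python3 -m crank '[[-0.378,0.072,0,0],[-0.378,0.072,0,0],[-0.378,0.072,0,0],[-0.378,0.072,0,0],[-0.378,0.072,0,0]]' && python3 -m crank '[[0,0,0.1,0],[0,0,0.2,0],[0,0,0.28,0],[0,0,0.322,0],[0,0,0.322,0]]' && python3 -m crank '[[0,0,0,0],[0,0,0,0],[0,0,0,0],[0,0,0,0]]' 0.41 && python3 -m crank '[[0,0,-0.1,0],[0,0,-0.2,0],[0,0,-0.3,-0.58],[0,0,-0.3,-0.58],[0,0,-0.3,-0.58]]' 0.2 >/dev/null&& python3 -m crank '[[0,0,0,-0.25],[0,0,0,-0.25],[0,0,0,-0.25]]'
python3 - <<'E'
from h import *
o=st();p=o['position'];M=R.from_quat(o['ee_rot']).as_matrix()
d=np.r_[.544,-.092,p[2]]-p;print(np.round(M.T@d/.4,3), np.round(o['joint_pos'],2))
E
```

```text
clock: 8.93
position: [0.5278, -0.3938, 0.1614]
ee_rot: [0.845, 0.534, -0.002, 0.001]
ft_force: [0.3, -0.4, -0.0]
grip_width: 0.201
grasp_force: 58.7
clock: 9.35
position: [0.531, -0.3841, 0.0307]
ee_rot: [0.843, 0.539, -0.001, -0.002]
ft_force: [-0.2, 0.4, 0.5]
grip_width: 0.204
grasp_force: 77.3
clock: 9.68
position: [0.5324, -0.3854, 0.034]
ee_rot: [0.843, 0.538, 0.0, 0.0]
ft_force: [0.4, -0.0, 0.1]
grip_width: 0.704
grasp_force: 0.0
clock: 10.35
position: [0.5321, -0.3855, 0.1539]
ee_rot: [0.63, 0.777, -0.0, 0.0]
ft_force: [1.3, 0.7, -0.1]
grip_width: 0.6
grasp_force: 0.0
10.35 [ 0.5321 -0.3855  0.1539] [[-0.207, 0.978, 0.0], [0.978, 0.207, -0.0], [-0.0, 0.0, -1.0]] [ 1.3  0.7 -0.1] 0.600275473911462 0.0
[ 0.712  0.181 -0.   ] [ 1.03  0.55 -0.67  1.46  0.35  1.25  0.54]
```

```bash
python3 -m crank '[[0.356,0.09,0,0],[0.356,0.09,0,0],[0.356,0.09,0,0],[0.356,0.09,0,0]]' >/dev/null && python3 -m crank '[[0.356,0.091,0,0],[0.356,0.091,0,0],[0.356,0.091,0,0],[0.356,0.091,0,0],[0.356,0.091,0.07,0]]' >/dev/null && python3 -m crank '[[0,0,0.05,0],[0,0,0.1,0],[0,0,0.16,0],[0,0,0.16,0]]' && python3 -m crank '[[0,0,0,0],[0,0,0,0],[0,0,0,0],[0,0,0,0]]' -1 60 && python3 -m crank '[[0,0,-0.1,0],[0,0,-0.2,0],[0,0,-0.25,0],[0,0,-0.25,0]]'
python3 - <<'E'
from h import *
o=st();p=o['position'];M=R.from_quat(o['ee_rot']).as_matrix()
d=np.r_[.51,-.325,p[2]]-p;print(np.round(M.T@d/.4,3))
E
```

```text
clock: 11.43
position: [0.5436, -0.0916, 0.058]
ee_rot: [0.633, 0.774, -0.001, -0.002]
ft_force: [-0.1, 0.3, 0.4]
grip_width: 0.602
grasp_force: 0.0
clock: 11.77
position: [0.5466, -0.0918, 0.0632]
ee_rot: [0.632, 0.775, 0.0, 0.001]
ft_force: [-1.6, 1.2, 7.8]
grip_width: 0.269
grasp_force: 58.5
clock: 12.1
position: [0.5483, -0.0918, 0.1673]
ee_rot: [0.632, 0.775, 0.002, 0.004]
ft_force: [-0.1, -0.1, -0.2]
grip_width: 0.264
grasp_force: 57.9
12.1 [ 0.5483 -0.0918  0.1673] [[-0.201, 0.98, 0.008], [0.98, 0.201, -0.002], [-0.004, 0.008, -1.0]] [-0.1 -0.1 -0.2] 0.26398165909775884 57.86861523287371
[-0.552 -0.211  0.001]
```

```bash
python3 -m crank '[[-0.274,-0.118,0,0],[-0.274,-0.118,0,0],[-0.274,-0.118,0,0],[-0.274,-0.118,0,0]]' >/dev/null && python3 -m crank '[[-0.274,-0.118,0,0],[-0.274,-0.118,0,0],[-0.274,-0.118,0,0],[-0.274,-0.118,0,0],[-0.274,-0.118,0,0]]' && python3 -m crank '[[0,0,0.1,0],[0,0,0.2,0],[0,0,0.28,0],[0,0,0.322,0],[0,0,0.322,0]]' && python3 -m crank '[[0,0,0,0],[0,0,0,0],[0,0,0,0],[0,0,0,0]]' 0.0 && python3 -m crank '[[0,0,-0.1,0],[0,0,-0.2,0],[0,0,-0.3,0.58],[0,0,-0.3,0.58],[0,0,-0.3,0.58]]' >/dev/null&& python3 -m crank '[[0,0,-0.2,0.58],[0,0,-0.2,0.58],[0,0,-0.2,0.58],[0,0,-0.2,0.58],[0,0,-0.2,0.58]]' 1
python3 - <<'E'
from h import *
o=st();p=o['position'];M=R.from_quat(o['ee_rot']).as_matrix()
d=np.r_[.46,.31,p[2]]-p;print(np.round(M.T@d/.4,3), np.round(o['joint_pos'],2))
a=cam('scene');b=cam('side');c=cam('wrist')
f=lambda c,x0,y0,x1,y1:cv2.resize(cv2.cvtColor(c['color'],cv2.COLOR_RGB2BGR)[y0:y1,x0:x1],(400,300))
cv2.imwrite('pics/chk.png',np.vstack([np.hstack([f(c,0,0,512,384),f(a,100,150,500,300)]),np.hstack([f(b,200,100,360,220),f(b,180,220,340,340)])]))
E
```

```text
clock: 12.85
position: [0.4961, -0.3279, 0.1611]
ee_rot: [0.634, 0.773, -0.0, -0.0]
ft_force: [-0.2, 1.0, -0.2]
grip_width: 0.267
grasp_force: 57.9
clock: 13.27
position: [0.4968, -0.3232, 0.0303]
ee_rot: [0.631, 0.776, 0.0, -0.002]
ft_force: [-0.5, -1.5, -1.1]
grip_width: 0.266
grasp_force: 99.2
clock: 13.6
position: [0.4978, -0.3253, 0.0333]
ee_rot: [0.632, 0.775, 0.0, 0.0]
ft_force: [0.4, 1.3, -0.0]
grip_width: 0.499
grasp_force: 0.0
clock: 14.43
position: [0.4977, -0.3254, 0.234]
ee_rot: [0.924, 0.383, 0.0, 0.001]
ft_force: [-1.0, -0.5, 0.5]
grip_width: 0.998
grasp_force: 0.0
14.4333 [ 0.4977 -0.3254  0.234 ] [[0.707, 0.707, 0.002], [0.707, -0.707, -0.001], [0.0, 0.002, -1.0]] [-1.  -0.5  0.5] 0.9984583971697284 0.0
[ 1.056 -1.19  -0.002] [ 0.96  0.32 -0.56  1.54  0.18  1.32 -0.41]
```

View pics/chk.png

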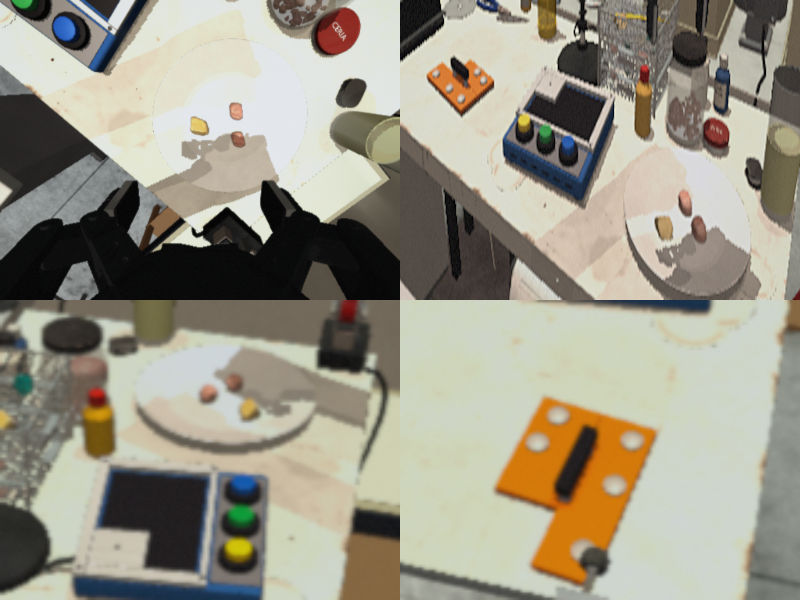

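All three stones are lying inside the plate, the bottles are standing and the carrier hasn't moved. Next I'll go over to the carrier.

```bash
python3 -m crank '[[0.3225,-0.32,0,0],[0.3225,-0.32,0,0],[0.3225,-0.32,0,0],[0.3225,-0.32,0,0],[0.3225,-0.32,0,0]]' >/dev/null; python3 -m crank '[[0.3225,-0.32,0,0],[0.3225,-0.32,0,0],[0.3225,-0.32,0,0],[0.3225,-0.32,0,0],[0.3225,-0.32,0,0]]' >/dev/null;  python3 -m crank '[[0.3225,-0.32,0,-0.58],[0.3225,-0.32,0,-0.58],[0.3225,-0.32,0,-0.58],[0.3225,-0.32,0,-0.58],[0.3225,-0.32,0,-0.58]]' >/dev/null; python3 -m crank '[[0,0,0,-0.053],[0,0,0,-0.053],[0,0,0,-0.053],[0,0,0,-0.053]]' >/dev/null
python3 - <<'E'
from h import *
o=st();c=cam('wrist','w4')
h=cv2.cvtColor(c['color'],cv2.COLOR_RGB2HSV)
m=cv2.inRange(h,(5,170,100),(17,255,255)); m=cv2.morphologyEx(m,cv2.MORPH_CLOSE,np.ones((9,9)))
q=max(cv2.findContours(m,0,2)[0],key=cv2.contourArea);ap=cv2.approxPolyDP(q,5,True)[:,0]
print(ap.tolist());print(np.round(ray(c,ap,.012),4).tolist())
k=np.zeros_like(m);cv2.drawContours(k,[cv2.convexHull(q)],-1,255,-1)
b=cv2.inRange(h,(0,0,0),(179,255,70))&k
q=max(cv2.findContours(b,0,2)[0],key=cv2.contourArea)
w=(ray(c,q[:,0].astype(float),.04)[:,:2]*1000).astype(np.float32);print('handle',cv2.minAreaRect(w),q[:,0].mean(0))
E
```

```text
16.1667 [0.4965 0.2187 0.2326] [[0.118, 0.993, 0.0], [0.993, -0.118, -0.001], [-0.001, 0.0, -1.0]] [-0.2 -0.5 -0.3] 1.0004769284318014 0.0
[[230, 143], [238, 150], [305, 150], [306, 122], [286, 110], [285, 118], [265, 122], [264, 92], [263, 120], [250, 119], [250, 99], [250, 125], [237, 129]]
[[0.4661, 0.249, 0.012], [0.4752, 0.2387, 0.012], [0.5625, 0.2283, 0.012], [0.5661, 0.264, 0.012], [0.5421, 0.2816, 0.012], [0.54, 0.272, 0.012], [0.5142, 0.2701, 0.012], [0.5169, 0.3061, 0.012], [0.512, 0.2729, 0.012], [0.4957, 0.2761, 0.012], [0.4987, 0.3, 0.012], [0.4948, 0.2687, 0.012], [0.4776, 0.2657, 0.012]]
handle ((505.7386169433594, 286.6976013183594), (23.31072235107422, 13.79731273651123), 82.93579864501953) [257.41176471 107.82352941]
```

View pics/w4.png

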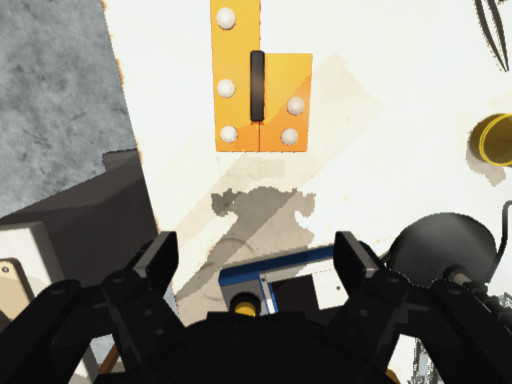

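The carrier is squarely aligned in view: its outline corners are near (216,152), (308,152) and (312,53), and the handle runs from (257,52) to (258,122). I'll refine with a wider mask.

Run:
```python
from h import *
o=readout.get_obs();c=cam('wrist')
h=cv2.cvtColor(c['color'],cv2.COLOR_RGB2HSV)
m=cv2.inRange(h,(5,150,120),(24,255,255)); m[:,:180]=0;m[:,330:]=0;m[160:]=0
m=cv2.morphologyEx(m,cv2.MORPH_CLOSE,np.ones((5,5)))
q=max(cv2.findContours(m,0,2)[0],key=cv2.contourArea)
ap=cv2.approxPolyDP(q,4,True)[:,0];w=ray(c,ap,.012);print(ap.tolist(),np.round(w,4).tolist())
pts=ray(c,q[:,0].astype(float),.012)[:,:2]; px=q[:,0]
e=pts[(px[:,1]>145)&(px[:,0]>222)&(px[:,0]<300)]; f=np.polyfit(e[:,0],e[:,1],1);print('-y edge yaw',np.arctan(f[0]))
l=pts[(px[:,0]<222)&(px[:,1]<140)&(px[:,1]>5)]; g=np.polyfit(l[:,1],l[:,0],1);print('-x edge yaw',-np.arctan(g[0]))
A=np.array([[-f[0],1],[1,-g[0]]]);cor=np.linalg.solve(A,[f[1],g[1]]);y=(np.arctan(f[0])-np.arctan(g[0]))/2
Rz=np.array([[np.cos(y),-np.sin(y)],[np.sin(y),np.cos(y)]]);O=cor+Rz@[.054,.078];print('corner',cor,'yaw',y,'origin',O)
print('handle ends top',np.round(ray(c,[(257,52),(258,122)],.036),4))
d=np.r_[O,.2]-o['position'];print(np.round(R.from_quat(o['ee_rot']).as_matrix().T@d/.4,3))
```

```text
[[210, 0], [216, 149], [305, 150], [307, 113], [291, 115], [286, 101], [291, 95], [308, 97], [311, 55], [264, 54], [264, 119], [251, 121], [249, 53], [259, 50], [259, 0]] [[0.4672, 0.4106, 0.012], [0.4468, 0.2434, 0.012], [0.5626, 0.2283, 0.012], [0.5681, 0.2748, 0.012], [0.5479, 0.2747, 0.012], [0.5431, 0.2923, 0.012], [0.5498, 0.2986, 0.012], [0.5706, 0.2938, 0.012], [0.577, 0.3407, 0.012], [0.5216, 0.3484, 0.012], [0.5135, 0.2739, 0.012], [0.4968, 0.2734, 0.012], [0.5041, 0.3516, 0.012], [0.5162, 0.3534, 0.012], [0.5221, 0.4041, 0.012]]
-y edge yaw -0.1228503826805005
-x edge yaw -0.12089138511832674
corner [0.44736636 0.24180372] yaw -0.12187088389941361 origin [0.51044825 0.31266044]
handle ends top [[0.513  0.3473 0.036 ]
 [0.5054 0.2725 0.036 ]]
[0.238 0.007 0.082]
```

```bash
python3 -m crank '[[0.1,0.003,0,0],[0.2,0.007,0,0],[0.238,0.007,0,0],[0.238,0.007,0.1,0],[0.238,0.007,0.2,0]]' -0.25 >/dev/null; python3 -m crank '[[0,0,0.1,0],[0,0,0.2,0],[0,0,0.23,0],[0,0,0.23,0],[0,0,0.23,0]]' >/dev/null
python3 - <<'E'
from h import *
o=st();print(np.round(R.from_quat(o['ee_rot']).as_matrix().T@(np.r_[.5104,.3127,.038]-o['position'])/.4,3))
c=cam('wrist','w5')
E
```

```text
17.1 [0.5106 0.3142 0.0621] [[0.117, 0.993, 0.001], [0.993, -0.117, 0.001], [0.001, 0.0, -1.0]] [ 0.2 -0.1  0.4] 0.3748534464712625 0.0
[-0.004 -0.     0.06 ]
```

View pics/w5.png

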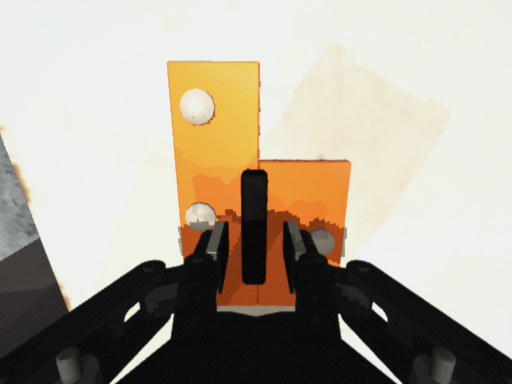

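The fingers straddle the handle cleanly, with the cemented stones outside them. Grasp and lift.

```bash
python3 -m crank '[[-0.003,0,0.03,0],[-0.003,0,0.06,0],[-0.003,0,0.06,0],[-0.003,0,0.06,0]]'; python3 -m crank '[[0,0,0,0],[0,0,0,0],[0,0,0,0],[0,0,0,0],[0,0,0,0]]' -1 100; python3 -m crank '[[0,0,-0.05,0],[0,0,-0.15,0],[0,0,-0.25,0],[0,0,-0.3,0],[0,0,-0.3,0]]';python3 -m crank '[[0,0,0,0],[0,0,0,0]]' >/dev/null
python3 - <<'E'
from h import *
o=st()
# pocket estimate
G=np.array([.4646,-.0428]);y=.121;u=np.array([np.cos(y),np.sin(y)]);v=np.array([-np.sin(y),np.cos(y)])
print('pocket from G',G+.097*u-.012*v,'alt',np.array([.5655,-.028])-.006*u-.012*v)
E
```

```text
clock: 17.48
position: [0.5097, 0.3124, 0.0364]
ee_rot: [0.747, 0.665, -0.0, 0.0]
ft_force: [-0.1, 0.5, 0.3]
grip_width: 0.376
grasp_force: 0.0
clock: 17.9
position: [0.5102, 0.3131, 0.0374]
ee_rot: [0.747, 0.665, 0.001, 0.0]
ft_force: [-0.8, -0.4, 5.7]
grip_width: 0.163
grasp_force: 98.6
clock: 18.32
position: [0.5114, 0.3144, 0.1616]
ee_rot: [0.747, 0.665, 0.003, 0.001]
ft_force: [-0.5, 1.1, -3.1]
grip_width: 0.162
grasp_force: 98.5
18.4833 [0.5094 0.312  0.1551] [[0.116, 0.993, -0.002], [0.993, -0.116, -0.001], [-0.002, -0.001, -1.0]] [-0.9 -0.2 -3.6] 0.15926973841321268 98.45768451690674
pocket from G [ 0.56233924 -0.04300388] alt [ 0.56099233 -0.04063649]
```

```bash
python3 -m crank '[[-0.09,0.025,0,0],[-0.18,0.05,0,0],[-0.27,0.073,0,0],[-0.36,0.097,0,0],[-0.432,0.116,0,0]]' >/dev/null; python3 -m crank '[[-0.09,0.025,0,-0.1],[-0.18,0.05,0,-0.2],[-0.27,0.073,0,-0.227],[-0.36,0.097,0,-0.227],[-0.432,0.116,0,-0.227]]' >/dev/null; python3 -m crank '[[0,0,0.05,0],[0,0,0.05,0],[0,0,0.05,0],[0,0,0.05,0]]' >/dev/null
python3 - <<'E'
from h import *
o=st();print(np.round(R.from_quat(o['ee_rot']).as_matrix().T@(np.r_[.5617,-.042,.135]-o['position'])/.4,3))
c=cam('wrist','w6')
a=cam('scene','s6')
E
```

```text
19.65 [ 0.5614 -0.0399  0.1364] [[-0.123, 0.992, -0.001], [0.992, 0.123, 0.001], [0.001, -0.001, -1.0]] [-0.3 -0.1 -2. ] 0.1629572900039554 98.3539867401123
[-0.005  0.     0.004]
```

View pics/w6.png

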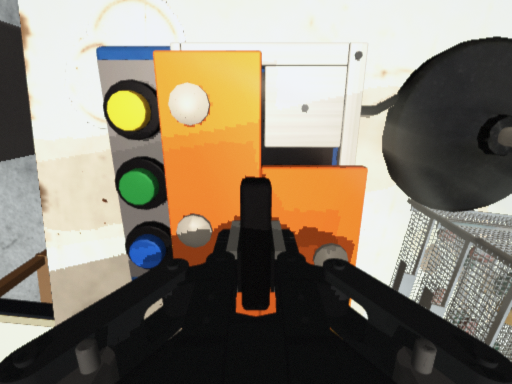

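The carrier is aligned over the polisher: its notch corner is at (262,166) and the key block's near corner at about (265,147). I'll measure the key block corner and the carrier's notch corner in this view.

Run:
```python
from h import *
c=cam('wrist');o=readout.get_obs()
g=cv2.cvtColor(c['color'],cv2.COLOR_RGB2GRAY).astype(float);h=cv2.cvtColor(c['color'],cv2.COLOR_RGB2HSV)
# subpixel: strongest dark->bright edge of block
rows=range(75,140,5);lx=[260+np.argmax(np.diff(g[r,260:275])) for r in rows]
cols=range(275,335,5);by=[140+np.argmin(np.diff(g[140:158,k])) for k in cols]
L=ray(c,np.c_[np.array(lx)+1.0,list(rows)],.044)[:,:2];B=ray(c,np.c_[list(cols),np.array(by)+.5],.044)[:,:2]
print(lx,by)
fl=np.polyfit(L[:,1],L[:,0],1);fb=np.polyfit(B[:,0],B[:,1],1)
print('yaws',-np.arctan(fl[0]),np.arctan(fb[0]))
k=np.linalg.solve([[1,-fl[0]],[-fb[0],1]],[fl[1],fb[1]])
y=.121;u=np.array([np.cos(y),np.sin(y)]);v=np.array([-u[1],u[0]])
P=k-.006*u-.043*v;print('key corner',k,'pocket',P)
m=cv2.inRange(h,(5,150,100),(24,255,255))
zt=o['position'][2]-.0374+.012
rr=range(60,150,10);cx=[np.where(m[r,200:280])[0].max()+200.5 for r in rr]
cc=range(275,350,8);cy=[np.where(m[150:185,q])[0].min()+149.5 for q in cc]
A=ray(c,np.c_[cx,list(rr)],zt)[:,:2];D=ray(c,np.c_[list(cc),cy],zt)[:,:2]
fa=np.polyfit(A[:,1],A[:,0],1);fd=np.polyfit(D[:,0],D[:,1],1);n=np.linalg.solve([[1,-fa[0]],[-fd[0],1]],[fa[1],fd[1]])
yc=(-np.arctan(fa[0])+np.arctan(fd[0]))/2;uc=np.array([np.cos(yc),np.sin(yc)]);vc=np.array([-uc[1],uc[0]])
O=n-.003*uc-.040*vc;print('carrier yaws',-np.arctan(fa[0]),np.arctan(fd[0]),'origin',O,'tcp',o['position'][:2])
print('move tool units',R.from_quat(o['ee_rot']).as_matrix().T@np.r_[P-O,0]/.4)
for n_,lo,hi in(('Y',(20,120,120),(32,255,255)),('G',(45,120,80),(80,255,255)),('B',(100,150,100),(118,255,255))):
    for b in blobs(c,lo,hi,(95,75,166,265),.059,200): print(n_,b)
```

```text
[np.int64(263), np.int64(263), np.int64(263), np.int64(263), np.int64(263), np.int64(263), np.int64(263), np.int64(263), np.int64(263), np.int64(263), np.int64(263), np.int64(263), np.int64(263)] [np.int64(145), np.int64(146), np.int64(146), np.int64(145), np.int64(145), np.int64(145), np.int64(145), np.int64(145), np.int64(145), np.int64(145), np.int64(146), np.int64(145)]
yaws 0.1327829037898061 0.12825464765026248
key corner [0.56317227 0.00174633] pocket [ 0.56240645 -0.0416635 ]
carrier yaws 0.13413654852173632 0.10719244499561707 origin [ 0.5612861  -0.03959479] tcp [ 0.56208851 -0.04017501]
move tool units [-5.47642879e-03  2.14494518e-03  1.96969215e-06]
Y (array([457.2,  17.2]), array([29. , 28.5]), 7.1, array([126., 109.]), 1221.0)
Y (array([483.2,  25.4]), array([ 5.7, 39.6]), 1.5, array([161., 109.]), 288.5)
G (array([464.2, -41.5]), array([28.5, 27.7]), 7.1, array([135., 186.]), 909.0)
B (array([471.3, -99.4]), array([27.2, 25.4]), 7.1, array([143., 247.]), 662.5)
```

```bash
python3 -m crank '[[-0.005,0.001,0.05,0],[-0.005,0.001,0.1,0],[-0.005,0.001,0.125,0],[-0.005,0.001,0.125,0],[-0.005,0.001,0.125,0]]' >/dev/null;python3 -m crank '[[0,0,0,0],[0,0,0,0]]' >/dev/null
python3 - <<'E'
from h import *
o=st();print(np.round(R.from_quat(o['ee_rot']).as_matrix().T@(np.r_[.5624,-.042,.0734]-o['position'])/.4,4))
E
```

```text
20.3833 [ 0.5633 -0.0431  0.0879] [[-0.121, 0.993, 0.002], [0.993, 0.121, -0.0], [-0.001, 0.002, -1.0]] [-0.1 -0.  -3.2] 0.15659003629702684 98.31946134567261
[ 0.0029 -0.0019  0.0363]
```

```bash
python3 -m crank '[[0.0025,-0.0015,0,0],[0.0025,-0.0015,0.01,0],[0.0025,-0.0015,0.018,0],[0.0025,-0.0015,0.025,0],[0.0025,-0.0015,0.03,0]]'; python3 -m crank '[[0,0,0.004,0],[0,0,0.007,0],[0,0,0.007,0]]'
```

```text
clock: 20.8
position: [0.5616, -0.0424, 0.0742]
ee_rot: [0.663, 0.749, -0.0, -0.0]
ft_force: [-0.1, 0.3, -2.7]
grip_width: 0.162
grasp_force: 98.4
clock: 21.05
position: [0.5617, -0.0424, 0.0734]
ee_rot: [0.663, 0.749, -0.001, 0.0]
ft_force: [-10.8, -1.0, 19.5]
grip_width: 0.162
grasp_force: 101.6
```

```bash
python3 -m crank '[[0,0,0,0],[0,0,0,0],[0,0,0,0]]' -0.3;  python3 -m crank '[[0,0,-0.05,0],[0,0,-0.15,0],[0,0,-0.25,0],[0,0,-0.25,0]]' >/dev/null
python3 - <<'E'
from h import *
st();c=cam('wrist');a=cam('scene');b=cam('side')
f=lambda c,x0,y0,x1,y1:cv2.resize(cv2.cvtColor(c['color'],cv2.COLOR_RGB2BGR)[y0:y1,x0:x1],(400,300),interpolation=2)
cv2.imwrite('pics/seat.png',np.vstack([np.hstack([f(c,60,20,460,320),f(a,200,175,320,265)]),np.hstack([f(b,215,150,319,228),f(a,300,200,460,320)])]))
E
```

```text
clock: 21.3
position: [0.562, -0.0423, 0.072]
ee_rot: [0.663, 0.749, 0.0, 0.0]
ft_force: [0.3, 0.1, -0.2]
grip_width: 0.345
grasp_force: 0.0
21.6333 [ 0.5652 -0.0415  0.1791] [[-0.121, 0.993, 0.009], [0.993, 0.121, -0.001], [-0.002, 0.009, -1.0]] [ 0.5 -0.3  1.1] 0.35622831926503457 0.0
```

View pics/seat.png

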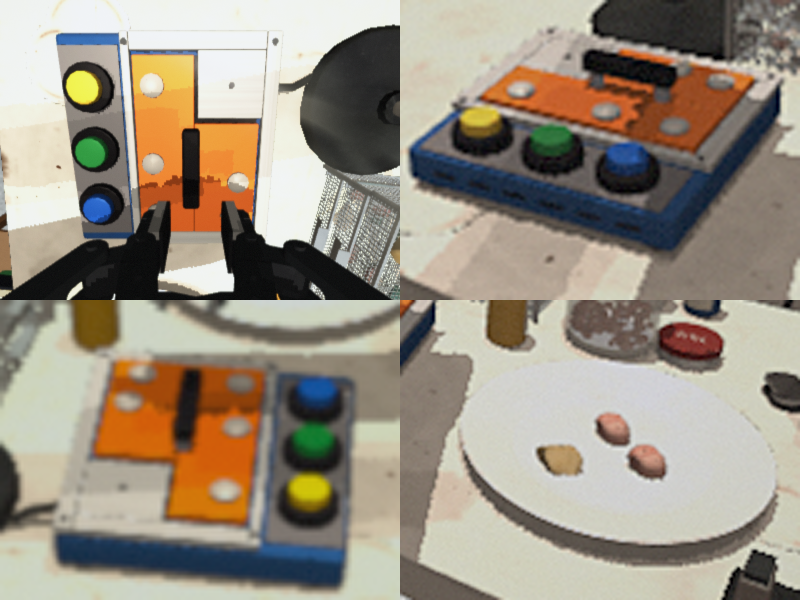

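The carrier is seated with even gaps all round, the stones are on the plate and the bottle is standing. Next I'll shut the gripper and approach blue.

```bash
python3 -m crank '[[-0.04,-0.09,0,0],[-0.08,-0.18,0,0],[-0.12,-0.2425,0,0],[-0.12,-0.2425,0.08,0],[-0.12,-0.2425,0.16,0]]' -1 20 >/dev/null; python3 -m crank '[[0,0,0.055,0],[0,0,0.055,0],[0,0,0.055,0],[0,0,0.055,0]]' >/dev/null
python3 - <<'E'
from h import *
o=st();print(np.round(R.from_quat(o['ee_rot']).as_matrix().T@(np.r_[.4716,-.1016,.068]-o['position'])/.4,4))
c=cam('wrist');cv2.imwrite('pics/b1.png',cv2.cvtColor(c['color'],cv2.COLOR_RGB2BGR))
E
```

```text
22.5333 [ 0.4718 -0.1013  0.0866] [[-0.122, 0.993, 0.0], [0.993, 0.122, 0.001], [0.001, 0.0, -1.0]] [-0.1  0.5 -0.5] -0.0017951732274943191 0.0
[-0.0008 -0.0006  0.0465]
```

View pics/b1.png

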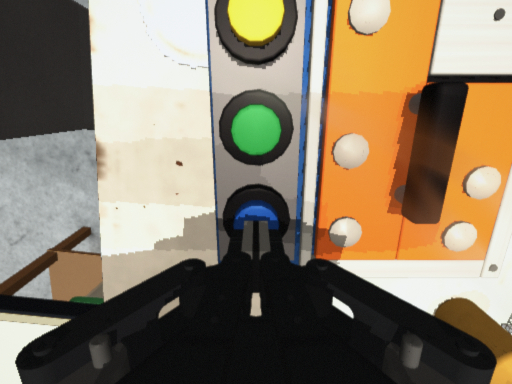

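The closed fingertips are over the blue button (256,215), with green at (256,130) and yellow at (256,15). Press blue.

```bash
python3 -m crank '[[0,0,0.02,0],[0,0,0.032,0],[0,0,0.04,0],[0,0,0.046,0],[0,0,0.046,0]]'; python3 -m crank '[[0,0,0,0],[0,0,0,0]]'
```

```text
clock: 23.0
position: [0.4723, -0.1019, 0.0696]
ee_rot: [0.663, 0.749, -0.001, 0.001]
ft_force: [-9.7, -0.0, 31.7]
grip_width: 0.002
grasp_force: 16.1
clock: 23.17
position: [0.4723, -0.1019, 0.0696]
ee_rot: [0.663, 0.749, -0.0, 0.001]
ft_force: [-10.7, -0.6, 33.3]
grip_width: 0.001
grasp_force: 16.3
```

```bash
python3 -m crank '[[0,0,-0.05,0],[0,0,-0.1,0],[0.1,0,-0.1,0],[0.2,0,-0.1,0],[0.3,0,-0.1,0]]' >/dev/null; python3 -m crank '[[0,0,0,0],[0,0,0,0],[0,0,0.04,0],[0,0,0.04,0],[0,0,0.04,0]]'; python3 -m crank '[[0,0,0.02,0],[0,0,0.035,0],[0,0,0.045,0],[0,0,0.055,0],[0,0,0.055,0]]'; python3 -m crank '[[0,0,0,0],[0,0,0,0]]'
```

```text
clock: 24.0
position: [0.4563, 0.0166, 0.091]
ee_rot: [0.663, 0.748, -0.001, -0.001]
ft_force: [-0.4, 0.6, 0.4]
grip_width: -0.002
grasp_force: 0.0
clock: 24.42
position: [0.457, 0.0169, 0.07]
ee_rot: [0.663, 0.748, -0.001, 0.0]
ft_force: [-3.8, -4.2, 13.1]
grip_width: -0.0
grasp_force: 6.7
clock: 24.58
position: [0.457, 0.0169, 0.07]
ee_rot: [0.663, 0.749, -0.001, 0.0]
ft_force: [-4.2, -3.1, 14.1]
grip_width: -0.001
grasp_force: 6.6
```

```bash
python3 -m crank '[[0,0,0.004,0],[0,0,0.004,0],[0,0,0.004,0]]'; python3 -m crank '[[0,0,-0.05,0],[0,0,-0.1,0],[-0.1,0,-0.1,0],[-0.15,0,-0.1,0],[-0.15,0,-0.1,0]]' >/dev/null; python3 -m crank '[[0,0,0,0],[0,0,0.04,0],[0,0,0.04,0],[0,0,0.04,0]]'; python3 -m crank '[[0,0,0.02,0],[0,0,0.035,0],[0,0,0.045,0],[0,0,0.059,0],[0,0,0.059,0]]'; python3 -m crank '[[0,0,0,0],[0,0,0,0]]'
```

```text
clock: 24.83
position: [0.4572, 0.0169, 0.0696]
ee_rot: [0.663, 0.749, -0.001, 0.001]
ft_force: [-13.1, -3.0, 36.2]
grip_width: -0.001
grasp_force: 17.9
clock: 25.58
position: [0.4634, -0.041, 0.0915]
ee_rot: [0.662, 0.749, -0.0, -0.001]
ft_force: [0.2, 0.0, 1.2]
grip_width: -0.001
grasp_force: 0.0
clock: 26.0
position: [0.4644, -0.0418, 0.0697]
ee_rot: [0.663, 0.749, -0.001, 0.0]
ft_force: [-11.7, -0.0, 29.4]
grip_width: 0.004
grasp_force: 14.7
clock: 26.17
position: [0.4643, -0.0419, 0.0697]
ee_rot: [0.663, 0.749, -0.001, 0.0]
ft_force: [-11.9, 0.9, 30.0]
grip_width: -0.001
grasp_force: 15.0
```

Green is fully down. Lift clear and do a final check.

```bash
python3 -m crank '[[0,0,-0.1,0],[0,0,-0.2,0],[0,0,-0.3,0],[0,0,-0.4,0],[0,0,-0.4,0]]' >/dev/null; python3 -m crank '[[0,-0.05,0,0],[0,-0.05,0,0],[0,-0.05,0,0]]'
python3 - <<'E'
from h import *
c=cam('wrist');a=cam('scene');b=cam('side')
f=lambda c,x0,y0,x1,y1:cv2.resize(cv2.cvtColor(c['color'],cv2.COLOR_RGB2BGR)[y0:y1,x0:x1],(400,300),interpolation=2)
cv2.imwrite('pics/end.png',np.vstack([np.hstack([f(c,60,20,460,320),f(a,200,175,320,265)]),np.hstack([f(b,215,150,319,228),f(a,300,170,460,290)])]))
E
```

```text
clock: 26.83
position: [0.4438, -0.0451, 0.2282]
ee_rot: [0.663, 0.748, -0.001, 0.001]
ft_force: [-0.9, -0.2, 0.2]
grip_width: -0.005
grasp_force: 0.0
```

View pics/end.png

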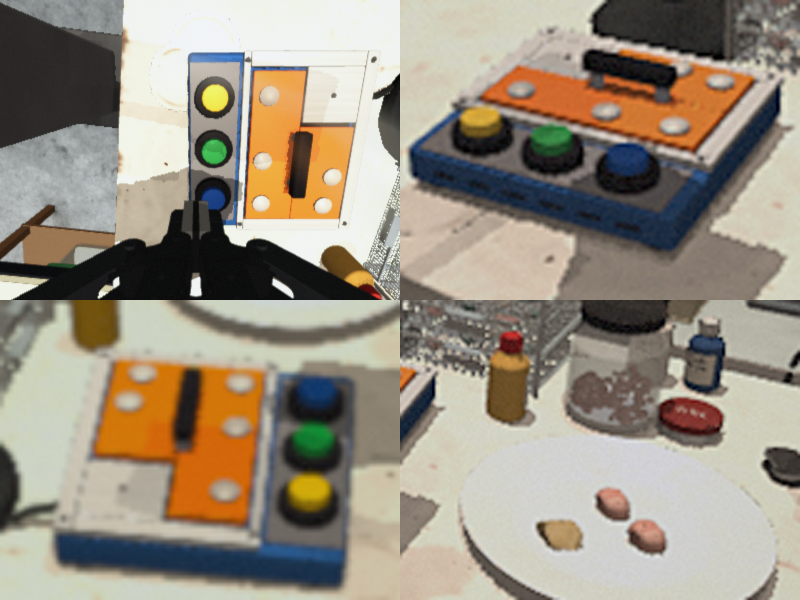

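The carrier is flat in the pocket, all three buttons are up, the stones are on the plate and the bottles are standing.

```bash
python3 -c "from workcell import manip; print(manip.hand_in())"
```

```text
the job is handed in; nothing more can be done
None
```

The job is done and handed in at about 27 s on the robot's clock: all three offcuts present are on the plate, the carrier is seated in the pocket, blue, yellow and green were each pressed fully in that order and sprang back, and the bottles are still standing.

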